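# Close the pouch dispenser: fold its flap over and tuck it under the lip

### The job

Close the grey pouch dispenser box: with the fingertips push its open metal flap over from the outside and down flat, and while pressing it down slide it toward the steel lip at the other end until its free edge sits well beneath the lip and the flap stays shut by itself when you let go. Only push: do not pinch the flap or put a finger on its rubber-lined inside, and leave the bottles, jars and other things round it standing where they are.

Things in the scene. Friction and masses are not known exactly. Their poses are not given: they have to be found in the camera images.
- pouch_box: grey plastic box of pouches, 140 (its x) x 110 (y) x 45 mm high, fixed to the work surface, open on top. Origin: centre of its underside; z up. Its x points from the flap's hinge to the steel lip. The hinge axis runs along its y, 50 mm above the underside, at box x = -60 mm + joint flap_slide. Hinge cheeks stand at y = +-50 mm, x -73 to -27 mm, 58 mm high.
- flap (a joint): hinge angle of the flap, rad: 0 = flat over the box (stop), 1.57 = upright, 2.0 = leaning back from the lip. Starts open at 1.4 to 1.8. Sprung: let go untucked, it rises again to about 0.85. Some 2 to 3 N at 50 mm from the hinge folds it.
- flap_slide (a joint): how far the flap and its hinge pin are slid toward the lip in the slotted hinge, m: 0 to 0.020 (stop); starts at 0 to 0.003. Stays where left; about 4 N moves it. With the flap flat its free edge is at box x = 44 mm at 0, short of the lip, and at 64 mm at 0.020, under it. Slid forward before it is flat, the flap lands on top of the lip and must be slid back.
- flap_edge (a point): middle of the free edge of the flap, an aluminium sheet 90 mm wide reaching 104 mm from the hinge axis. Flat, its outer face is on top, 52 mm above the work surface; open, the outer face looks away from the lip. x points from hinge to free edge, z out of the outer face.
- flap_step (a point): foot of the upright face of the thumb step on the outer face, mid width, 60 mm from the hinge axis. The step is 90 mm wide, 10 mm high; its upright face looks to the hinge (push it toward the lip, pressing on the plain sheet between it and the hinge); it slopes down toward the free edge and ends 86 mm from the hinge axis. Axes as flap_edge.
- lip_edge (a point): middle of the steel lip's upturned near edge, at box x = 48 mm; axes of the box. The lip is fixed, 74 mm wide, 3 mm thick; its flat part runs from box x = 54 mm to the end wall, underside 55.5 mm above the work surface, so the flat flap passes under it with 3.5 mm to spare; the upturned edge rises to 62 mm.
- flap_inner: black rubber lining on the inside (under) face of the flap, 90 x 80 x 2 mm, not to be touched. Origin on the hinge axis; x to the free edge, z toward the outer face.
- spice_a: bystander: spice jar with a yellow cap, 44 mm wide, 100 mm tall; origin at the centre of its underside
- spice_b: bystander: spice jar with a black cap, 44 mm wide, 106 mm tall; origin at the centre of its underside
- tin_a: bystander: food tin, 76 mm wide, 58 mm tall; origin at the centre of its underside
- tape_roll: bystander: roll of tape lying flat, 91 mm wide, 25 mm high; origin at the centre of its underside
- tea_small: bystander: small tea carton, 34 x 42 mm, 52 mm tall; origin at the centre of its underside

How it is judged (in metres and radians):
On the way:
1. the flap is folded over, less than 0.3 rad from flat (value of joint flap below 0.3 rad), for 0.05 s.
At the end, for the whole second after the job is handed in: the flap is shut (joint flap below 0.07 rad) and slid more than 15 of its 20 mm, its free edge lower than the lip's underside and more than 10 mm past the lip's near edge, at rest with nothing but the lip holding it down (value of joint flap below 0.07 rad and value of joint flap_slide above 0.015 m and z of flap_edge in the frame of lip_edge below 0 m and x of flap_edge in the frame of lip_edge above 0.01 m and angular speed of flap_inner below 0.1 rad/s); the robot touches nothing.
It fails at once if the flap's rubber-lined inside was touched with more than 2 N (pinched, or pushed from within) (contact force between the fingers and flap_inner above 2 N).
It fails at once if a bystander was moved or lifted more than 25 mm, or tipped over (distance of any of spice_a, spice_b, tin_a, tape_roll, tea_small from where it was at the start of the episode above 0.025 m or angle between any of spice_a, spice_b, tin_a, tape_roll, tea_small's own z axis and vertical above 0.5 rad).
It also fails if it takes over 40 s, if anything falls off the work surface, if the arm or the gripper's body presses on something with over 40 N, if the wrist force passes 120 N, or if a joint passes its speed limit or range.

### The arm

A 6-joint arm with a two-finger parallel gripper is mounted at the origin on the work surface; the furniture and walls round the work are solid. World frame = base frame: x ahead of the robot, y to its left, z up, the work surface at z = 0. Lengths are in mm, angles in degrees, forces in N, time in s.
With the tool pointing down it reaches from about 350 to 850 mm from the base axis. Payload 8.1 kg.
Tool frame: the origin (TCP) lies between the finger pads; the fingertips stand 22 mm ahead of it and the grasp point (between the pads) lies 3 mm ahead of it; z points along the fingers, y is the line along which they close (so a half turn about z gives the same grasp; the last joint's range is limited). The gripper opens to 85 mm and grips with 20 to 120 N. Pads are 22 mm wide; open, the fingers measure 114 mm over their backs; the gripper's body (76 mm by 85 mm) begins 54 mm behind the grasp point. The pads swing forward as they close: fully open they stand 13 mm farther back than shut.
Start: joints at [71.711, 7.471, 85.268, -0, 87.261, -4.893], TCP at [138.983, 583.686, 253.292] pointing down, gripper open.
Joint ranges: [-169.43, 169.43], [-51.17, 129.36], [1.28, 143.12], [-76.62, 256.62], [0, 156.53], [-152.29, 152.29]. Speed limits (degrees/s): [136.94, 136.94, 159.86, 180, 180, 180].

### API

Orientations are given as [roll, pitch, yaw] about the fixed x, y, z axes, in that order (R = Rz(yaw) Ry(pitch) Rx(roll)).
In Python, from bench import sense, snapshot, calibration, hand_in gives the robot as it stands.
- The arm moves only by the shell command python3 -m crank 'ROWS' [FORCE]. ROWS is JSON, a list of rows, each a list of 5 numbers: the shift along the tool's x, y, z in cm, then the turn about the tool's z in rad, then the finger opening in cm, from 0 to 8.54. A call has 1 to 20 rows; each row is the pose to reach, as a shift and turn from the pose commanded when the call began, along the tool's axes at that moment; what a row does not reach only later rows make up. A row lasts 1/10 s, in which the tool goes at most 50 mm and 8.59 degrees, less where a joint would pass 70% of its speed; a pose out of reach is approached as far as the arm can. A call with a gripper value outside its range is refused whole. The fingers move at their own pace and stop on an object; FORCE is the grip in N (left out, the last holds). Time passes only in rows, so rows that repeat a pose let the fingers close. It gives the time, the measured TCP pose, the force, the opening and the grip force at its end, in the units of the state.
- sense(): the state, without advancing time (a new reading comes with each control period).
- snapshot(name): name is "scene" or "side" or "wrist"; returns (picture, depth): 420x560x3 uint8, red, green, blue; 420x560 float32, mm along the optical axis (not along the pixel's ray), 0 where there is no reading.
- calibration(name): a dict with "fovy" (degrees; the focal length in pixels is half the picture's height over the tangent of half this angle, whatever the lens; pixels are square), "cx", "cy" (the principal point, pixels), "rvec" (rotation vector, rad) and "tvec" (3), from world to camera coordinates, as OpenCV has them; the wrist camera has in their place "tool_from_camera" (4x4, takes a point from camera to tool coordinates, whose origin is the TCP and whose axes are the flange's). Camera axes: x right, y down, z forward; pixel columns grow to the right and rows downward; lengths in mm; the calibration is good to about 2 mm. A picture is of the moment at which its call begins: read the wrist's pose just before it. calibration takes no time and is no camera call.
- hand_in(): hands the job in; it is judged then, once.
The state is a dict: "time": time; "joint_pos": joint angles; "qd": joint speeds; "joint_efforts": joint torques, N m; "tool_pos": TCP position; "tcp_rot": TCP orientation; "ft_force": force on the tool from outside, world axes, zero at the start; "wrist_torque": the same for the moment, N m; "finger_gap": finger opening in mm; "grip_force": force on a finger pad.
Only numpy, scipy, OpenCV 4.12 (cv2) and the standard library are available. Lean on these libraries where they do the work, as an engineer would, in place of code of your own. Each camera call takes 0.05 s, during which the arm holds its last target. There are 200 camera calls.

## Working session

There is one attempt and no reset: what is moved stays moved. The work goes in short steps, Python scripts to look and compute and a shell command to move; the robot and the scene stay as the last step left them, time stands still between calls to the robot, and variables do not carry over. Pictures are saved under pics/ and viewed, at most 10 in all, crops included, and the job is handed in when it is done.

```bash
mkdir -p pics
cat > h.py <<'E'
import numpy as np, cv2
from bench import sense, snapshot, calibration
def K(name):
    c=calibration(name); f=210/np.tan(np.radians(c["fovy"]/2)); return f,c["cx"],c["cy"],c
def w2c(name):
    c=calibration(name); T=np.eye(4); T[:3,:3]=cv2.Rodrigues(np.array(c["rvec"],float))[0]; T[:3,3]=np.ravel(c["tvec"]); return T
def cloud(name,depth):
    f,cx,cy,c=K(name); v,u=np.mgrid[0:420,0:560]
    P=np.stack([(u-cx)/f*depth,(v-cy)/f*depth,depth],-1)
    T=np.linalg.inv(w2c(name)); return P@T[:3,:3].T+T[:3,3]
E
python3 - <<'E'
from h import *
for n in("scene","side"):
    p,d=snapshot(n); cv2.imwrite(f"pics/{n}0.png",p[:,:,::-1]); np.save(n+"0.npy",cloud(n,d)); np.save(n+"d.npy",d)
s=sense(); print(s)
E
```

```text
{'time': 0.1, 'joint_pos': array([ 7.17137040e+01,  7.50952501e+00,  8.53220906e+01, -1.86420706e-03,
        8.72634148e+01, -4.89403813e+00]), 'qd': array([-0.05751387, -0.18932511, -0.09607011, -0.01983143,  0.03028031,
       -0.05387868]), 'joint_efforts': array([ 8.19093002e-04, -5.70951140e+01, -5.01944733e+01, -2.61841051e-04,
        8.17223859e-03,  3.86624663e-06]), 'tool_pos': array([138.8241112 , 583.2461161 , 252.37150972]), 'tcp_rot': array([-1.79905157e+02, -6.25220641e-03,  1.66607828e+02]), 'ft_force': array([ 0.21070316,  0.61763959, -0.79151647]), 'wrist_torque': array([ 0.02526249, -0.03533358,  0.02164932]), 'grip_force': 0.0, 'finger_gap': 85.78296769399039}
```

View pics/scene0.png

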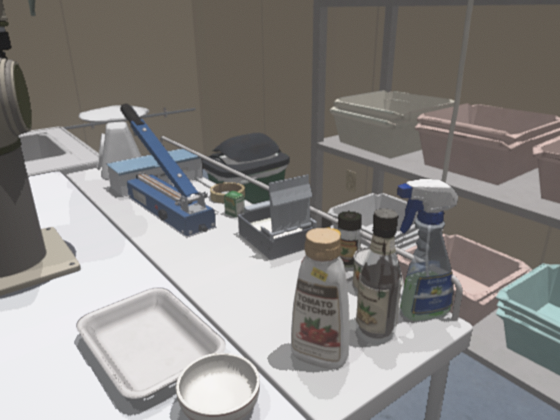

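View pics/side0.png

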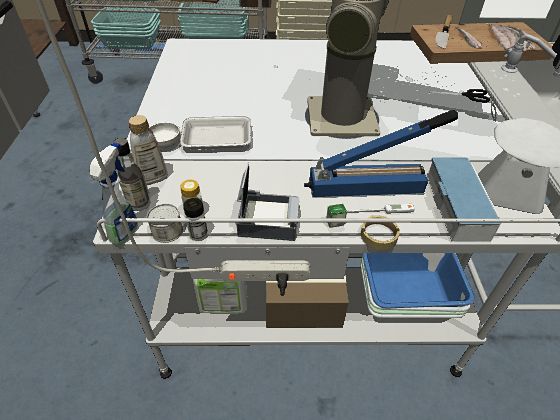

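The scene view shows the open box at about (278,228), flap at (292,205). In the side view the flap is at (245,190) on the left and the lip at about (292,205) on the right. The jars are left of the flap, with the green carton and tape to the right.

Run:
```python
from h import *
a=cv2.imread("pics/side0.png")[150:260,140:420]; b=cv2.imread("pics/scene0.png")[160:280,180:420]
a=cv2.resize(a,(780,306),interpolation=2); b=cv2.resize(b,(580,290),interpolation=2)
o=np.zeros((600,780,3),np.uint8); o[:306]=a; o[308:598,:580]=b
cv2.imwrite("pics/crop.png",o)
C=np.load("side0.npy")
for n,u,v in [("base",343,125),("flap",244,185),("edge top",246,170),("lip",293,208),("pouch",265,210),("boxfront",268,230),("surf",320,190),("spa",190,187),("spb",195,207),("tin",165,212),("tea",336,210),("tape",380,225),("rail",268,222),("sealer",370,180)]:
    print(n,C[v,u].round())
C=np.load("scene0.npy")
for n,u,v in [("flap",292,205),("lip",255,215),("surf",220,260),("boxfr",268,240),("base",20,150)]: print(n,C[v,u].round())
```

```text
base [69. -3. 12.]
flap [ 497. -290.  146.]
edge top [ 453. -287.  153.]
lip [ 483. -177.   59.]
pouch [ 458. -245.   26.]
boxfront [ 527. -237.   29.]
surf [ 393. -103.   34.]
spa [ 452. -423.   98.]
spb [ 527. -400.  107.]
tin [ 494. -482.   56.]
tea [482. -72.  51.]
tape [488.  43.   3.]
rail [ 502. -237.   29.]
sealer [380.  26.  57.]
flap [ 470. -298.  100.]
lip [ 467. -171.   34.]
surf [ 333. -243.    1.]
boxfr [ 414. -293.   39.]
base [ 63. -30. 226.]
```

View pics/crop.png

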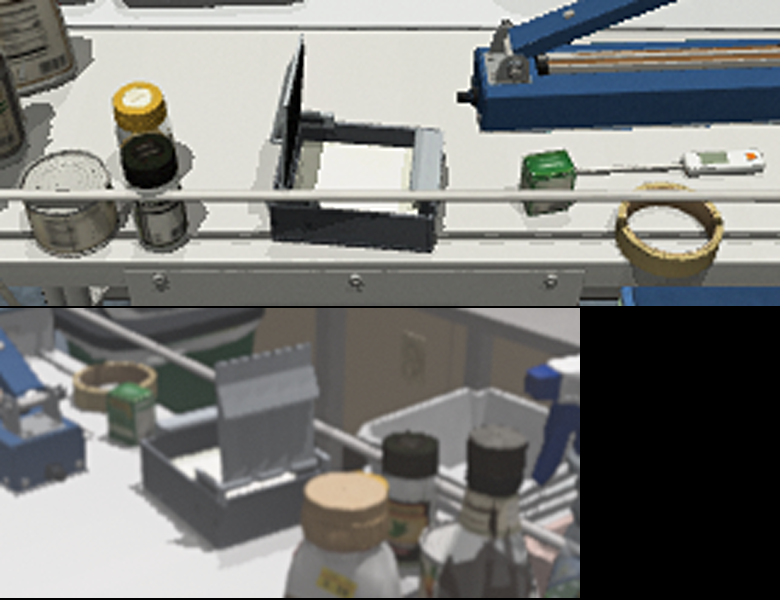

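The crops show the flap near upright at the −y end of the box, with its step and outer face towards the jars. The lip is at the +y end. The rail runs past the far (+x) side.

Run:
```python
from h import *
A=np.load("side0.npy").reshape(-1,3);B=np.load("scene0.npy").reshape(-1,3)
for n,C in(("side",A),("scene",B)):
    m=(abs(C[:,0]-470)<85)&(C[:,1]>-350)&(C[:,1]<-120)
    C=C[m]
    for lo,hi in((38,50),(52,66),(66,160)):
        P=C[(C[:,2]>lo)&(C[:,2]<hi)]
        print(n,lo,hi,len(P),[np.round(x,1) for x in cv2.minAreaRect(P[:,:2].astype(np.float32))], np.percentile(P,[2,50,98],axis=0).round().tolist())
    P=C[(C[:,2]>70)&(C[:,2]<160)&(C[:,1]<-250)]
    c=np.median(P,0); Q=P[np.linalg.norm(P-c,axis=1)<90]; n_=np.linalg.svd(Q-Q.mean(0))[2][2]; print("plane",Q.mean(0).round(),n_.round(3))
# rail, side view: points by column
D=np.load("side0.npy")
for n,u,v in(("rail1",200,222),("rail2",330,222)):
    print(n,D[v-4:v+4,u].round().tolist())
E=(B[:,0]>520)&(B[:,0]<660)&(abs(B[:,1]+250)<150)&(B[:,2]>30)
print(np.percentile(B[E],[2,50,98],axis=0).round())
for n,C in(("side",A),("scene",B)):
    P=C[(abs(C[:,0]-500)<100)&(C[:,1]<-340)&(C[:,1]>-460)&(C[:,2]>60)&(C[:,2]<125)]
    print(n,"jars",np.percentile(P,[1,50,99],axis=0).round())
```

```text
side 38 50 369 [array([ 457. , -218.6]), array([180.1, 153. ]), np.float64(84.4)] [[420.0, -310.0, 38.0], [521.0, -241.0, 44.0], [535.0, -170.0, 49.0]]
side 52 66 294 [array([ 455. , -211.3]), array([173.9, 147.9]), np.float64(86.0)] [[418.0, -300.0, 52.0], [477.0, -181.0, 59.0], [523.0, -164.0, 64.0]]
side 66 160 711 [array([ 482. , -234.8]), array([227.6, 114.3]), np.float64(89.8)] [[435.0, -341.0, 69.0], [531.0, -287.0, 75.0], [538.0, -127.0, 154.0]]
plane [ 502. -295.  104.] [0.242 0.964 0.108]
scene 38 50 544 [array([ 456. , -217.3]), array([112.7, 212.3]), np.float64(8.1)] [[391.0, -313.0, 38.0], [445.0, -273.0, 44.0], [516.0, -124.0, 50.0]]
scene 52 66 492 [array([ 459.7, -217.8]), array([118.7, 213.2]), np.float64(7.8)] [[414.0, -310.0, 52.0], [463.0, -297.0, 58.0], [516.0, -166.0, 65.0]]
scene 66 160 1918 [array([ 478.4, -234.8]), array([229.9, 114.8]), np.float64(89.7)] [[423.0, -330.0, 68.0], [468.0, -296.0, 113.0], [530.0, -286.0, 153.0]]
plane [ 469. -297.  112.] [ 0.136  0.986 -0.094]
rail1 [[533.0, -392.0, 77.0], [533.0, -392.0, 73.0], [535.0, -392.0, 73.0], [535.0, -392.0, 69.0], [534.0, -393.0, 64.0], [534.0, -393.0, 62.0], [536.0, -393.0, 60.0], [534.0, -394.0, 55.0]]
rail2 [[530.0, -94.0, 74.0], [533.0, -94.0, 74.0], [535.0, -94.0, 73.0], [538.0, -94.0, 72.0], [539.0, -94.0, 70.0], [494.0, -85.0, 17.0], [494.0, -84.0, 14.0], [495.0, -84.0, 11.0]]
[[ 521. -398.   60.]
 [ 528. -313.   73.]
 [ 534. -102.  106.]]
side jars [[ 431. -454.   61.]
 [ 520. -412.   92.]
 [ 540. -346.  108.]]
scene jars [[ 460. -448.   61.]
 [ 507. -421.   89.]
 [ 534. -345.  107.]]
```

Run:
```python
from h import *
print(np.round(calibration("wrist")["tool_from_camera"],2), calibration("wrist")["fovy"])
for n in("side0","scene0"):
    C=np.load(n+".npy").reshape(-1,3)
    P=C[(C[:,0]>150)&(C[:,0]<560)&(C[:,1]>-420)&(C[:,1]<650)&(C[:,2]<700)&(C[:,2]>120)]
    h,a,b=np.histogram2d(P[:,0],P[:,1],[8,10])
    for y0 in range(-420,650,100):
        Q=P[(P[:,1]>=y0)&(P[:,1]<y0+100)]
        if len(Q): i=Q[:,2].argsort()[-len(Q)//50-1]; print(n,y0,len(Q),Q[i].round())
```

```text
[[-0.0000e+00 -9.6000e-01 -2.6000e-01  6.6600e+01]
 [ 1.0000e+00 -0.0000e+00 -0.0000e+00  6.0000e-02]
 [-0.0000e+00 -2.6000e-01  9.6000e-01 -1.2195e+02]
 [ 0.0000e+00  0.0000e+00  0.0000e+00  1.0000e+00]] 59.02790360552889
side0 -320 166 [ 513. -293.  155.]
side0 -120 82 [358. -20. 131.]
side0 -20 591 [337.  75. 177.]
side0 80 622 [352. 180. 228.]
side0 180 140 [349. 203. 240.]
side0 280 1079 [458. 365. 183.]
side0 380 1819 [471. 401. 182.]
side0 480 25 [326. 487. 180.]
scene0 -320 778 [ 424. -289.  154.]
scene0 -120 116 [349. -22. 131.]
scene0 -20 565 [342.  75. 178.]
scene0 80 469 [331. 175. 229.]
scene0 180 77 [345. 200. 240.]
scene0 280 441 [327. 317. 182.]
scene0 380 530 [294. 450. 181.]
scene0 480 435 [175. 568. 472.]
scene0 580 21 [151. 585. 353.]
```

```bash
python3 -m crank '[[0,0,-10,0,0],[0,0,-10,0,0],[-39.1,-30.1,-10,0.5,0],[-39.1,-30.1,-10,0.5,0],[-39.1,-30.1,-10,0.5,0],[-39.1,-30.1,-10,0.5,0],[-39.1,-30.1,-10,0.5,0],[-39.1,-30.1,-10,0.5,0],[-39.1,-30.1,-10,0.5,0],[-39.1,-30.1,-10,0.5,0],[-39.1,-30.1,-10,0.5,0],[-39.1,-30.1,-10,0.5,0],[-39.1,-30.1,-10,0.5,0],[-39.1,-30.1,-10,0.5,0]]'
python3 -c "
from bench import sense;s=sense();print(s['tool_pos'],s['tcp_rot'],s['joint_pos'],s['finger_gap'])"
```

```text
time: 1.5
tool_pos: [449.9, 199.4, 352.7]
tcp_rot: [-179.9, -0.1, 137.8]
ft_force: [0.0, 0.6, 0.3]
finger_gap: -0.2
grip_force: 0.0
[449.8550838  199.38849552 352.71900178] [-1.79945726e+02 -5.31103251e-02  1.37800579e+02] [ 1.79184176e+01 -1.04287654e+01  9.25936617e+01  1.91917575e-02
  9.79086220e+01 -2.98795581e+01] -0.19762769126703536
```

```bash
python3 -m crank '[[-32.1,-31.6,0,0.97,0],[-32.1,-31.6,0,0.97,0],[-32.1,-31.6,0,0.97,0],[-32.1,-31.6,0,0.97,0],[-32.1,-31.6,0,0.97,0],[-32.1,-31.6,0,0.97,0],[-32.1,-31.6,0,0.97,0],[-32.1,-31.6,0,0.97,0],[-32.1,-31.6,0,0.97,0],[-32.1,-31.6,0,0.97,0],[-32.1,-31.6,0,0.97,0],[-32.1,-31.6,0,0.97,0],[-32.1,-31.6,0,0.97,0]]'
cat >> h.py <<'E'
from scipy.spatial.transform import Rotation as R
def wcloud(fn):
    s=sense(); p,d=snapshot("wrist"); cv2.imwrite(fn,p[:,:,::-1])
    f,cx,cy,c=K("wrist"); v,u=np.mgrid[0:420,0:560]
    P=np.stack([(u-cx)/f*d,(v-cy)/f*d,d],-1); T=np.array(c["tool_from_camera"])
    P=P@T[:3,:3].T+T[:3,3]
    return R.from_euler("xyz",s["tcp_rot"],degrees=True).apply(P.reshape(-1,3)).reshape(420,560,3)+s["tool_pos"]
E
python3 - <<'E'
from h import *
W=wcloud("pics/w1.png"); np.save("w1.npy",W)
s=sense(); print(s["tool_pos"],s["tcp_rot"],s["joint_pos"])
C=W.reshape(-1,3); C=C[(abs(C[:,0]-476)<60)&(abs(C[:,1]+244)<90)]
for lo,hi in((41,48),(53,66),(66,160)):
    P=C[(C[:,2]>lo)&(C[:,2]<hi)]; print(lo,hi,len(P),[np.round(x,1) for x in cv2.minAreaRect(P[:,:2].astype(np.float32))],np.percentile(P,[2,50,98],axis=0).round().tolist())
E
```

```text
time: 2.8
tool_pos: [476.8, -247.6, 353.6]
tcp_rot: [180.0, -0.0, 82.5]
ft_force: [-0.3, -0.4, -0.2]
finger_gap: 0.5
grip_force: 0.0
[ 476.82665901 -247.6897011   353.68545297] [1.79962808e+02 2.76746711e-04 8.25227053e+01] [-3.29277722e+01 -3.42700083e+00  8.60520219e+01  1.58628593e-02
  9.73412766e+01 -2.54484460e+01]
41 48 665 [array([ 475.2, -233. ]), array([128.7, 109.6]), np.float64(84.2)] [[419.0, -271.0, 42.0], [430.0, -219.0, 46.0], [531.0, -165.0, 48.0]]
53 66 2215 [array([ 475.7, -237.5]), array([143.8, 106.1]), np.float64(83.7)] [[419.0, -302.0, 54.0], [480.0, -183.0, 60.0], [522.0, -165.0, 64.0]]
66 160 3270 [array([ 480.3, -244. ]), array([179.6, 111.4]), np.float64(90.0)] [[428.0, -323.0, 71.0], [495.0, -288.0, 97.0], [536.0, -163.0, 156.0]]
```

View pics/w1.png

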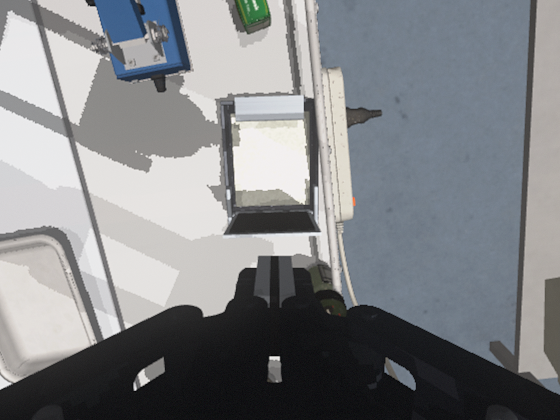

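The wrist view shows the flap edge at about (228–318, 232), its black lining facing the camera, and the lip at about (268,107). The fingers at column 274 are centred on the flap. I'll go behind the flap and down.

```bash
python3 -m crank '[[-5,0,0,0,0],[-10.9,0,0,0,0],[-10.9,0,0,0,0],[-10.9,0,5,0,0],[-10.9,0,10,0,0],[-10.9,0,15,0,0],[-10.9,0,19,0,0],[-10.9,0,22,0,0],[-10.9,0,22.8,0,0],[-10.9,0,22.8,0,0]]'
python3 - <<'E'
from h import *
s=sense();print(s['tool_pos'],s['tcp_rot'])
p,d=snapshot("side"); cv2.imwrite("pics/s2.png",cv2.resize(p[130:250,160:340,::-1],(720,480),interpolation=2))
C=cloud("side",d).reshape(-1,3)
P=C[(C[:,2]>75)&(C[:,2]<158)&(abs(C[:,1]+297)<14)&(abs(C[:,0]-470)<55)]
for z in range(80,160,10):
    q=P[abs(P[:,2]-z)<5]; print(z,len(q),np.median(q,0).round(1) if len(q) else 0)
E
```

```text
time: 3.85
tool_pos: [461.8, -356.0, 124.5]
tcp_rot: [-179.9, -0.1, 82.4]
ft_force: [-0.5, -0.4, -0.3]
finger_gap: -0.4
grip_force: 0.0
[ 461.75926596 -356.0140909   124.53634822] [-1.79895839e+02 -8.37957184e-02  8.24436082e+01]
80 20 [ 495.  -294.2   79.5]
90 15 [ 492.  -292.6   90.4]
100 21 [ 492.7 -292.   101.5]
110 37 [ 504.5 -299.6  112.6]
120 56 [ 484.3 -297.2  120.1]
130 43 [ 489.7 -294.2  130.1]
140 23 [ 502.6 -289.8  139.8]
150 66 [ 469.1 -288.1  152.1]
```

View pics/s2.png

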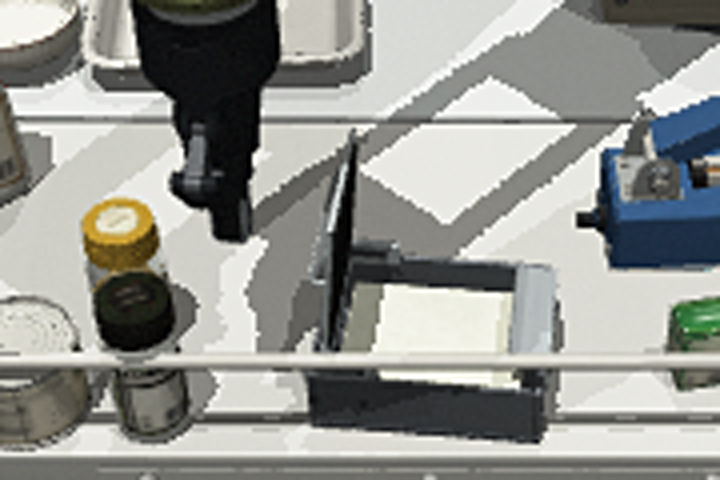

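The finger stands clear behind the flap (tip at about (230,238) in the crop, flap at about (335,200)) and the jars are undisturbed. Folding now.

```bash
python3 -m crank '[[1.5,0,0,0,0],[3,0,0,0,0],[3.8,0,0,0,0],[4.5,0,0.1,0,0],[5.3,0,0.3,0,0],[6.1,0,0.6,0,0],[6.8,0,1,0,0],[7.5,0,1.5,0,0]]'
python3 -m crank '[[0.4,0,0.5,0,0],[0.8,0,1,0,0],[1.2,0,1.6,0,0],[1.5,0,2.1,0,0],[1.5,0,2.1,0,0]]'
python3 - <<'E'
from h import *
s=sense();print(s['tool_pos'],s['ft_force'])
p,d=snapshot("side"); cv2.imwrite("pics/s3.png",cv2.resize(p[130:250,160:340,::-1],(720,480),interpolation=2))
E
```

```text
time: 4.7
tool_pos: [471.9, -282.6, 109.9]
tcp_rot: [-180.0, 0.0, 82.4]
ft_force: [-0.4, -0.4, 0.2]
finger_gap: 0.4
grip_force: 0.4
time: 5.2
tool_pos: [473.4, -267.5, 88.2]
tcp_rot: [-179.9, -0.0, 82.4]
ft_force: [0.1, -0.2, -0.1]
finger_gap: -0.4
grip_force: 0.2
[ 473.4201325  -267.53549949   88.17280254] [ 0.09568153 -0.18093212 -0.06245858]
```

View pics/s3.png

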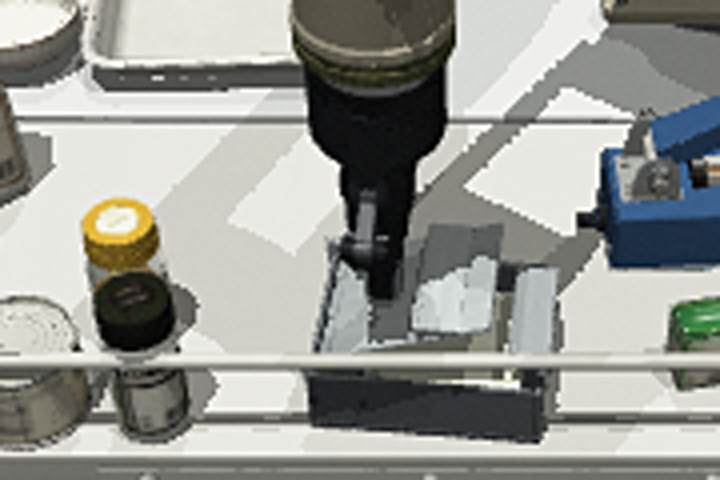

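The flap is most of the way down. The fingertip at (382,298) is on the plain sheet, on the hinge side of the step. Next I press it flat, checking force.

```bash
python3 -m crank '[[0.2,0,0.5,0,0],[0.3,0,1,0,0],[0.3,0,1.4,0,0],[0.3,0,1.4,0,0]]'; python3 -m crank '[[0,0,0.1,0,0],[0,0,0.2,0,0],[0,0,0.2,0,0]]'
```

```text
time: 5.65
tool_pos: [474.0, -264.9, 74.5]
tcp_rot: [-180.0, -0.0, 82.4]
ft_force: [0.4, 1.4, 0.6]
finger_gap: -0.3
grip_force: 0.4
time: 5.95
tool_pos: [474.2, -265.1, 73.8]
tcp_rot: [-180.0, -0.0, 82.4]
ft_force: [-2.4, 3.1, 6.0]
finger_gap: 0.1
grip_force: 3.2
```

```bash
python3 -m crank '[[0.3,0,0,0,0],[0.6,0,0,0,0],[0.9,0,0,0,0],[1.2,0,0,0,0],[1.2,0,0,0,0]]'; python3 -m crank '[[0.3,0,0,0,0],[0.6,0,0,0,0],[0.9,0,0,0,0],[0.9,0,0,0,0]]'
python3 - <<'E'
from h import *
p,d=snapshot("side"); cv2.imwrite("pics/s4.png",cv2.resize(p[130:250,160:340,::-1],(720,480),interpolation=2))
E
```

```text
time: 6.45
tool_pos: [476.3, -253.2, 73.7]
tcp_rot: [179.9, 0.0, 82.4]
ft_force: [0.1, -2.3, 6.1]
finger_gap: 0.1
grip_force: 2.8
time: 6.85
tool_pos: [477.3, -244.3, 73.7]
tcp_rot: [180.0, 0.0, 82.4]
ft_force: [-1.6, -1.9, 5.6]
finger_gap: -0.0
grip_force: 3.5
```

View pics/s4.png

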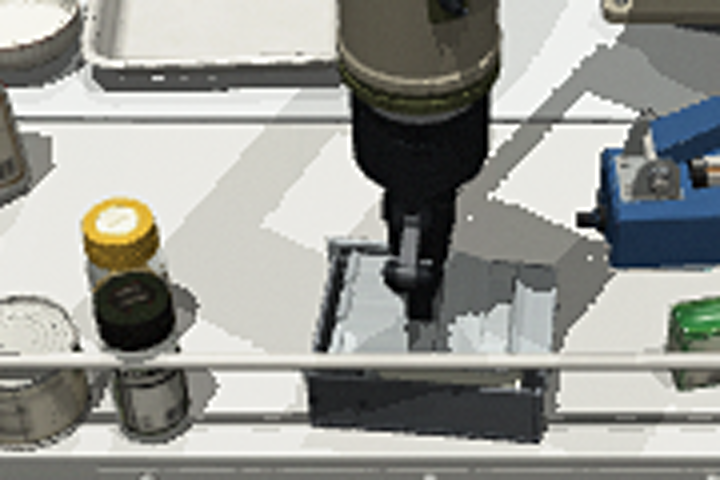

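The flap is flat, its free edge at the lip (about (512,320)), and the finger at (425,315) is against the step. I'll keep sliding.

```bash
python3 -m crank '[[0.3,0,0,0,0],[0.6,0,0,0,0],[0.9,0,0,0,0],[0.9,0,0,0,0]]'; python3 -m crank '[[0.2,0,0,0,0],[0.4,0,0,0,0],[0.4,0,0,0,0]]'
```

```text
time: 7.3
tool_pos: [478.3, -235.3, 73.6]
tcp_rot: [180.0, 0.0, 82.4]
ft_force: [-1.4, -1.6, 7.9]
finger_gap: -0.4
grip_force: 3.8
time: 7.6
tool_pos: [478.7, -231.5, 73.6]
tcp_rot: [-180.0, 0.0, 82.4]
ft_force: [-3.1, -2.3, 6.8]
finger_gap: 0.1
grip_force: 3.9
```

```bash
python3 -m crank '[[0.2,0,0,0,0],[0.4,0,0,0,0],[0.4,0,0,0,0]]'; python3 -m crank '[[0.2,0,0,0,0],[0.4,0,0,0,0],[0.4,0,0,0,0]]'
```

```text
time: 7.9
tool_pos: [479.1, -229.3, 73.7]
tcp_rot: [180.0, 0.2, 82.4]
ft_force: [-3.2, -11.8, 4.2]
finger_gap: 0.7
grip_force: 7.5
time: 8.2
tool_pos: [479.1, -228.8, 74.0]
tcp_rot: [179.9, 0.5, 82.3]
ft_force: [-6.5, -27.1, -0.5]
finger_gap: -0.2
grip_force: 14.4
```

The stop is reached: the force rises with no further motion. Backing off slightly, then lifting.

```bash
python3 -m crank '[[-0.4,0,0,0,0],[-0.7,0,-0.1,0,0],[-0.8,0,-1,0,0],[-0.8,0,-5,0,0],[-0.8,0,-10,0,0],[-0.8,0,-15,0,0],[-0.8,0,-20,0,0],[-0.8,0,-24,0,0],[-0.8,0,-24,0,0],[-0.8,0,-24,0,0]]'
python3 - <<'E'
from h import *
p,d=snapshot("side"); a=cv2.resize(p[130:250,160:340,::-1],(720,480),interpolation=2)
W=wcloud("pics/w5.png"); b=cv2.resize(cv2.imread("pics/w5.png")[50:270,160:380],(300,300),interpolation=2)
o=np.zeros((600,800,3),np.uint8); o[:300,:450]=cv2.resize(a,(450,300)); o[300:,:300]=b; o[:300,450:800]=a[200:500,300:650][:300,:350] if a.shape[0]>=500 else cv2.resize(a[200:,300:600],(350,300)); cv2.imwrite("pics/o5.png",o)
C=W.reshape(-1,3); ex=np.array([.13,.991]); t=(C[:,:2]-[469,-301])@ex-60; l=(C[:,:2]-[469,-301])@[.991,-.13]
for x in range(-70,75,6):
    q=C[(abs(t-x)<3)&(abs(l)<30),2]; print(x,len(q),np.median(q).round(1) if len(q) else '',end=' | ')
E
```

```text
time: 9.2
tool_pos: [479.2, -231.1, 314.6]
tcp_rot: [179.9, 0.0, 82.4]
ft_force: [-0.7, -0.2, -1.1]
finger_gap: 0.1
grip_force: 0.0
-70 5 45.9 | -64 831 29.0 | -58 29 5.8 | -52 165 27.9 | -46 32 28.3 | -40 153 54.8 | -34 328 54.1 | -28 307 53.8 | -22 293 54.1 | -16 330 54.2 | -10 297 54.4 | -4 339 54.6 | 2 1137 340.9 | 8 1518 341.1 | 14 1811 348.0 | 20 11886 346.3 | 26 12530 370.5 | 32 1662 384.9 | 38 369 61.1 | 44 359 59.1 | 50 358 59.2 | 56 360 61.0 | 62 403 60.0 | 68 385 60.0 | 74 364 59.8 |
```

View pics/o5.png

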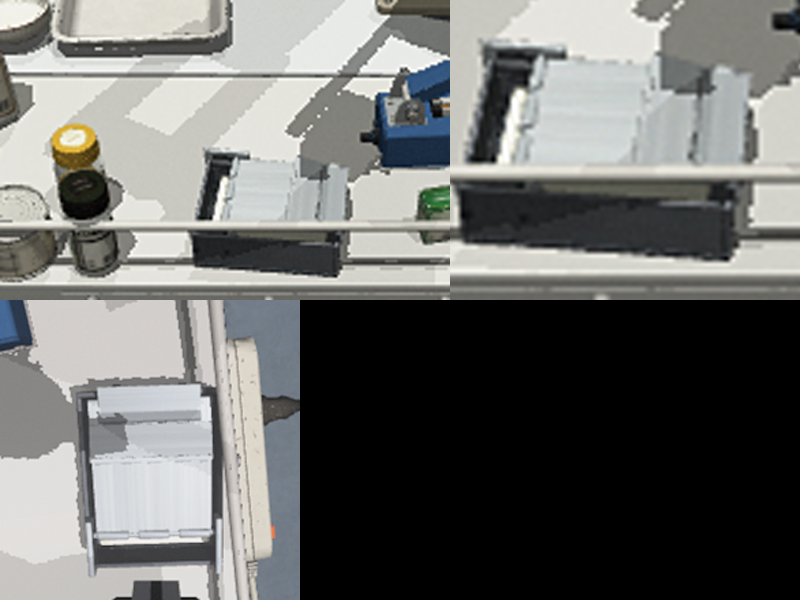

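The flap lies flat at a constant height and its edge is under the lip (lip at about (150,400) in the wrist crop). The hinge end has slid forward about 20 mm, and the arm is clear.

```bash
python3 -c "from bench import hand_in; print(hand_in())"
```

```text
the job is handed in; nothing more can be done
None
```

I closed the flap, slid it to its stop under the lip and handed the job in; it stayed shut by itself after I let go, and the jars, tin and tea carton in view hadn't moved, but no verdict came back.

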